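Park the pre-feeder's dancer arm for threading

ROBOT

A 6-joint arm with a two-finger parallel gripper is mounted at the origin on the work surface. World frame = base frame: x ahead of the robot, y to its left, z up, the work surface at z = 0. Lengths are in m, angles in degrees, forces in N, time in s.
With the tool pointing down it reaches from about 0.35 to 0.875 m from the base axis. Payload 4.2 kg.
Tool frame: the origin (TCP) lies midway between the tips of the shut fingers; the grasp point (between the pads) lies 19 mm behind it; z points along the fingers, y is the line along which they close (so a half turn about z gives the same grasp; the last joint's range is limited). The gripper opens to 87 mm and grips with 3 to 60 N. Pads are 19 mm wide; open, the fingers measure 117 mm over their backs; the gripper's body (75 mm by 190 mm) begins 51 mm behind the grasp point.
Start: joints at [88.843, 22.042, 0.453, 0, -68.411, -14.817], TCP at [0.172, 0.601, 0.223] pointing down, gripper open.
Joint ranges: [-179.83, 179.83], [-69.29, 118.12], [-61.27, 80.66], [-181.25, 117.63], [-171.15, -9.14], [-177.46, 177.46]. Speed limits (degrees/s): [159.86, 159.86, 180, 180, 180, 180].

INTERFACE

Orientations are given as a 3x3 rotation matrix whose columns are the frame's x, y, z axes.
In Python, from station import r, eyes gives the robot as it stands (r), with the cameras (eyes).
- The arm moves only by the shell command python3 steer.py 'ROWS'. ROWS is a JSON list of rows, 1 to 8 of them, each written [opening, [dx, dy, dz], [rx, ry, rz]]: the opening from 0.0 (shut) to 1.0 (fully open), then dx, dy, dz in fractions of the full range, 1 being 1 m, then a rotation vector rx, ry, rz in a scale on which 1.0 is 2 rad; each row is the pose to reach, as a shift and turn from the pose commanded when the command began, along the tool's axes at that moment; what a row does not reach only later rows make up. A row lasts 1/10 s, in which the tool goes at most 0.05 m and 8.59 degrees, less where a joint would pass 70% of its speed; a pose out of reach is approached as far as the arm can. The fingers move at their own pace and stop on an object; the grip force is fixed at half the most. Time passes only in rows, so rows that do not move let the fingers close. It prints the time, the measured TCP pose, the force, the opening and the grip force at its end. No shift or turn number may pass 1 either way. Input that does not fit is refused with a message, and nothing moves.
- r.sense(): the state, without advancing time (a new reading comes with each control period).
- eyes.capture(name): name is "scene" or "top" or "wrist"; returns a dict with "pixels" (400x640x3 uint8, red, green, blue), "z_map" (400x640 float32, m along the optical axis (not along the pixel's ray), 0 where there is no reading), "K" (3x3 intrinsics, pixels), "world_from_camera" (4x4, takes a point from camera to world coordinates). Camera axes: x right, y up, looking along -z (the intrinsics and any distortion apply to the point x, -y, -z); pixel columns grow to the right and rows downward; lengths in m; the calibration is good to about 2 mm. A picture is of the moment at which its call begins.
- r.finish_job(): hands the job in; it is judged then, once.
The state is a dict: "time_s": time; "joints": joint angles; "joint_velocities": joint speeds; "effort": joint torques, N m; "tcp_pos": TCP position; "ee_rot": TCP orientation; "wrist_force": force on the tool from outside, world axes, zero at the start; "moment": the same for the moment, N m; "gripper_width": opening from 0.0 (shut) to 1.0 (fully open); "gripper_force": force on a finger pad.
Only numpy, scipy, OpenCV 4.12 (cv2) and the standard library are available. Lean on these libraries where they do the work, as an engineer would, in place of code of your own. Each camera call takes 0.05 s, during which the arm holds its last target. There are 200 camera calls.

TASK

New wire is about to be threaded through the pre-feeder: first press its stop button (the large mushroom) all the way in so that the drive is off, then push the dancer arm up with the fingertips, over its balance point, so that it tips back on to its upper stop and stays there by itself. Only push, lightly and without flinging it: do not grip the arm or its pulley, touch the counterweight or press the small start button. Leave the bobbin, pot and screwdriver where they are.

Things in the scene. Friction and masses are not known exactly. Their poses are not given: they have to be found in the camera images.
- prefeeder: Bench wire pre-feeder, fixed to the table. Origin on the table under its column; z up. In its frame (mm): white drive cabinet x -50..110, y -320..-120, top z 120, rollers on its -x face out to x -91; column 40 x 40, top z 169, with a round stop plate (r 60, centre z 135, x -26..-20); base plate x -60..110, y -330..100, top z 14. Under the arm there is only the base plate and table.
- pivot (a point): Centre of the dancer arm's pivot, at (-46, 0, 135) mm in the prefeeder's frame. The arm swings in the vertical plane through this point parallel to the prefeeder's y-z plane. It is a steel bar 20 mm deep in that plane, 8 mm thick along x, reaching 192 mm from the pivot to the pulley end and 103 mm to the tail, with a 36 mm hub.
- dancer_arm (a joint): Arm angle, rad. 0: on its lower stop, pulley end to the prefeeder's +y, 0.45 rad above horizontal. Grows as the pulley rises, then passes over towards -y. Upright (balance) at 1.12, upper stop (parked) at 1.50. Raising it takes about 1 N at the pulley; the pivot is lightly damped. Let go before upright it falls back; over about 0.15 rad past upright it falls gently on to the upper stop.
- pulley_center (a point): Centre of the white guide pulley at the arm's free end, 190 mm from the pivot and 18 mm to the prefeeder's -x of the arm's plane. Pulley 52 mm in diameter over its flanges, 20 mm wide along x, free to spin; its axle end reaches 15 mm to -x from here.
- counterweight: Dark steel cylinder 36 mm in diameter and 28 mm long clamped on the arm's tail with a small thumbscrew; origin at its centre, 80 mm from the pivot on the side away from the pulley. Its setting must not be touched.
- stop_button_top (a point): Highest point of the stop button: a black mushroom head 40 mm in diameter, domed, 27 mm above the cabinet top. It is pressed straight down and springs back; fully in takes about 5 N.
- stop_button (a joint): Travel of the stop button, m: 0 out, 0.006 fully in.
- start_button_top (a point): Top of the start button: small, flat, black, 20 mm in diameter, 13 mm above the cabinet top and 70 mm from the stop button on the prefeeder's +x side. Not to be pressed.
- start_button (a joint): Travel of the start button, m: 0 out, 0.004 fully in.
- bobbin: Empty white wire bobbin standing loose on the table, 60 mm in diameter, 50 mm high; origin at the centre of its underside. Leave alone.
- pot: Loose grey open pot, 60 mm in diameter, 55 mm high; origin at the centre of its underside. Leave alone.
- screwdriver: Loose screwdriver with a black handle lying on the table, 180 mm long along its x; origin at the middle of its underside. Leave alone.

How it is judged:
By the outcome, as a careful person would: the job done as asked, in the order asked, and still so for the second after the job is handed in, with the robot touching nothing.
It also fails if it takes over 64 s, if anything falls off the work surface, if the arm or the gripper's body presses on something with over 40 N, if the wrist force passes 120 N, or if a joint passes its speed limit or range.

## Working session

There is one attempt and no reset: what is moved stays moved. The work goes in short steps, Python scripts to look and compute and a shell command to move; the robot and the scene stay as the last step left them, time stands still between calls to the robot, and variables do not carry over. Pictures are saved under pics/ and viewed, at most 10 in all, crops included, and the job is handed in when it is done.

```bash
ls; mkdir -p pics; python3 - <<'E'
from station import r, eyes
import cv2,numpy as np
for n in("scene","top"):
    c=eyes.capture(n); np.savez(f"pics/{n}0.npz",**c); cv2.imwrite(f"pics/{n}0.png",c["pixels"][...,::-1])
    print(n,c["K"].tolist(),c["world_from_camera"].round(4).tolist(),[k for k in c])
s=r.sense();print(s["time_s"],s["tcp_pos"],np.round(s["ee_rot"],3).tolist(),s["wrist_force"])
E
```

```text
pics
station.py
steer.py
scene [[416.2606031418774, 0.0, 321.22624881151285], [0.0, 416.2606031418774, 200.78043188709387], [0.0, 0.0, 1.0]] [[-0.6813, -0.5065, 0.5285, 1.0649], [0.732, -0.4783, 0.4852, 0.5247], [0.007, 0.7174, 0.6966, 0.8359], [0.0, 0.0, 0.0, 1.0]] ['pixels', 'z_map', 'K', 'world_from_camera']
top [[424.70419023577875, 0.0, 318.8094289686912], [0.0, 424.70419023577875, 203.23537381952653], [0.0, 0.0, 1.0]] [[0.0369, 0.9779, -0.2057, 0.2979], [-0.9993, 0.037, -0.0034, 0.048], [0.0043, 0.2057, 0.9786, 1.1269], [0.0, 0.0, 0.0, 1.0]] ['pixels', 'z_map', 'K', 'world_from_camera']
0.1 [0.17182195 0.60035647 0.22157551] [[0.961, -0.275, -0.0], [-0.275, -0.961, -0.002], [0.0, 0.002, -1.0]] [ 0.45594877 -0.34074132 -0.17533182]
```

View pics/scene0.png

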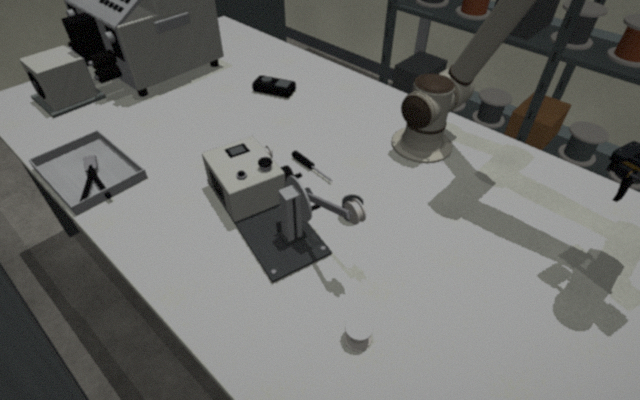

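View pics/top0.png

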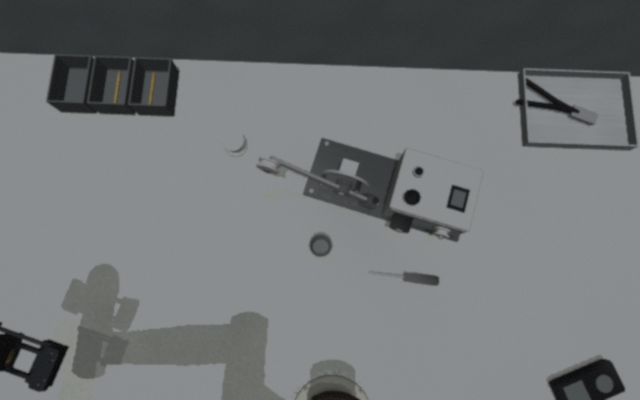

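The scene view shows the prefeeder mid-table with its pulley near (352,208). In the top view the stop button is at (412,197), start at (419,172), the pulley at (268,165), the pivot near (343,188), the bobbin at (236,144), the pot at (320,244) and the screwdriver at (405,277).

```bash
cat >h.py <<'E'
import numpy as np,cv2
def pt(c,u,v,z=None,w=1):
    K=c["K"];T=c["world_from_camera"]
    if z is None:
        p=c["z_map"][v-w:v+w+1,u-w:u+w+1]; z=np.median(p[p>0])
    return (T@[(u-K[0,2])/K[0,0]*z,-(v-K[1,2])/K[1,1]*z,-z,1])[:3]
def cloud(c):
    K=c["K"];T=c["world_from_camera"];v,u=np.mgrid[:400,:640];z=c["z_map"]
    P=np.stack([(u-K[0,2])/K[0,0]*z,-(v-K[1,2])/K[1,1]*z,-z],-1)@T[:3,:3].T+T[:3,3]
    P[z<=0]=np.nan; return P
def proj(c,p):
    T=c["world_from_camera"];q=T[:3,:3].T@(np.asarray(p)-T[:3,3]);K=c["K"]
    return K[0,0]*q[0]/-q[2]+K[0,2], -K[1,1]*q[1]/-q[2]+K[1,2]
E
python3 - <<'E'
from h import *
t=dict(np.load("pics/top0.npz"));s=dict(np.load("pics/scene0.npz"))
for n,c,u,v in[("stop",t,412,197),("start",t,419,172),("bob",t,236,142),("pot",t,320,244),("stopS",s,265,162),("startS",s,242,175),("pulleyS",s,352,208),("pulleyT",t,268,165)]:
    print(n,pt(c,u,v).round(4))
# cabinet top rectangle
for c in(t,s):
    P=cloud(c); m=(abs(P[...,2]-.12)<.006)&(P[...,0]>.3)&(P[...,0]<.75)&(P[...,1]<.05)&(P[...,1]>-.45)
    m=cv2.morphologyEx(m.astype(np.uint8),cv2.MORPH_CLOSE,np.ones((9,9))) 
    n,l,st,ce=cv2.connectedComponentsWithStats(m);k=1+st[1:,4].argmax()
    Q=P[(l==k)];Q=Q[abs(Q[:,2]-.12)<.006]; print(cv2.minAreaRect(Q[:,:2].astype(np.float32)*1000),np.median(Q[:,2]))
E
python3 - <<'E'
import cv2
t=cv2.imread("pics/top0.png");s=cv2.imread("pics/scene0.png")
a=cv2.resize(t[125:250,220:500],None,fx=2.8,fy=2.8,interpolation=2);b=cv2.resize(s[130:290,190:380],None,fx=1.6,fy=1.6,interpolation=2)
import numpy as np
b=cv2.copyMakeBorder(b,0,0,0,a.shape[1]-b.shape[1],0);cv2.imwrite("pics/crop.png",np.vstack([a,b[:240]]))
E
```

```text
stop [ 0.5271 -0.1684  0.1478]
start [ 0.5938 -0.1894  0.1322]
bob [0.6822 0.2784 0.0519]
pot [0.4239 0.0447 0.0032]
stopS [ 0.535  -0.1641  0.1448]
startS [ 0.6005 -0.1814  0.1304]
pulleyS [0.581  0.1658 0.2345]
pulleyT [0.5651 0.1646 0.2397]
((557.178955078125, -233.94613647460938), (200.74095153808594, 162.6812286376953), 74.9786148071289) 0.12031650140547812
((558.8637084960938, -235.659423828125), (204.9258270263672, 160.47793579101562), 74.63107299804688) 0.11970029151020722
```

View pics/crop.png

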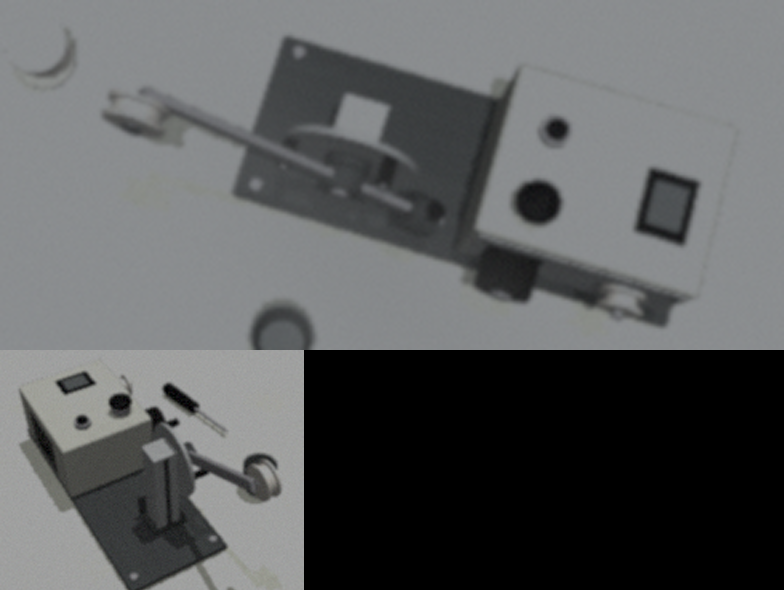

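The crop shows the stop button at top-view (411.8,197.1) and scene (265,162), with start beside it on the far side. The arm rests on its lower stop with nothing around it. The prefeeder's yaw is about -15° and its origin about (0.587,-0.015).

```bash
cat >>h.py <<'E'
a=np.radians(-15.2); X=np.array([np.cos(a),np.sin(a),0]);Y=np.array([-X[1],X[0],0])
C=np.array([.558,-.2348,0]); O=C-.03*X+.22*Y
W=lambda x,y,z:O+X*x/1000+Y*y/1000+np.array([0,0,z/1000])
loc=lambda p:np.array([(p-O)@X,(p-O)@Y,p[2]])*1000
def ray(c,u,v,z):
    p=c["world_from_camera"][:3,3];d=pt(c,u,v,1.)-p
    return p+d*(z-p[2])/d[2]
E
python3 - <<'E'
from h import *; from station import r, eyes
t=dict(np.load("pics/top0.npz"));s=dict(np.load("pics/scene0.npz"))
print(O,"pivot",W(-46,0,135),"pulley",W(-64,171,217.6))
for c,u,v,zz in((t,411.8,197.1,.142),(s,265,162,.142),(t,418.7,171.2,.133),(s,241.5,174.5,.133)):
    p=ray(c,u,v,zz);print(p.round(4),loc(p).round(1))
print(proj(t,W(-64,171,217.6)),proj(s,W(-64,171,217.6)),proj(t,W(-46,0,135)))
q=r.sense();R=q["ee_rot"];print(q["joints"],(R.T@(W(-14,-161,240)-q["tcp_pos"])).round(4))
E
```

```text
[ 0.58673112 -0.0146307   0.        ] pivot [ 0.54234037 -0.00256999  0.135     ] pulley [0.56980442 0.16716723 0.2176    ]
[ 0.5282 -0.1692  0.142 ] [ -16.  -164.5  142. ]
[ 0.5328 -0.1669  0.142 ] [ -12.1 -161.   142. ]
[ 0.5956 -0.1885  0.133 ] [  54.1 -165.4  133. ]
[ 0.6018 -0.1813  0.133 ] [  58.3 -156.9  133. ]
(np.float64(268.1038955417913), np.float64(165.85683856917862)) (np.float64(355.48381301842744), np.float64(211.25085209555218)) (np.float64(341.80793003923964), np.float64(189.44274059638428))
[ 8.88443225e+01  2.20860608e+01  3.87776957e-01 -2.44452958e-02
 -6.84119313e+01 -1.48178604e+01] [ 0.5564  0.6382 -0.0171]
```

```bash
python3 steer.py '[[0, [0, 0, -0.08], [0, 0, 0]], [0, [0, 0, -0.08], [0, 0, 0]], [0, [0.25, 0.287, -0.08], [0, 0, 0]], [0, [0.25, 0.287, -0.08], [0, 0, 0]], [0, [0.25, 0.287, -0.08], [0, 0, 0]], [0, [0.25, 0.287, -0.08], [0, 0, 0]], [0, [0.25, 0.287, -0.08], [0, 0, 0]], [0, [0.25, 0.287, -0.08], [0, 0, 0]]]'
python3 steer.py '[[0, [0.35, 0.4, 0], [0, 0, 0]], [0, [0.35, 0.4, 0], [0, 0, 0]], [0, [0.35, 0.4, 0], [0, 0, 0]], [0, [0.35, 0.4, 0], [0, 0, 0]], [0, [0.35, 0.4, 0], [0, 0, 0]], [0, [0.35, 0.4, 0], [0, 0, 0]], [0, [0.35, 0.4, 0], [0, 0, 0]], [0, [0.35, 0.4, 0], [0, 0, 0]]]'
python3 - <<'E'
from h import *; from station import r, eyes
q=r.sense();R=q["ee_rot"];print(q["joints"].round(1),loc(q["tcp_pos"]),(R.T@(W(-14,-162,200)-q["tcp_pos"])).round(4))
E
```

```text
time_s: 0.9
tcp_pos: [0.2994, 0.3269, 0.3023]
ee_rot: [[0.962, -0.275, -0.0], [-0.275, -0.962, -0.0], [-0.0, 0.0, -1.0]]
wrist_force: [1.4, -0.1, 0.1]
gripper_width: 0.356
gripper_force: 0.0
time_s: 1.7
tcp_pos: [0.4697, -0.0348, 0.3024]
ee_rot: [[0.961, -0.275, 0.0], [-0.275, -0.961, 0.0], [-0.0, -0.0, -1.0]]
wrist_force: [0.8, 0.6, 0.1]
gripper_width: 0.002
gripper_force: 0.0
[ 15.6   3.8 -12.1  -0.  -74.1  58.4] [-107.61378675  -50.1835555   302.44947373] [0.0951 0.1106 0.1024]
```

```bash
python3 steer.py '[[0, [0.055, 0.1106, 0], [0, 0, 0]], [0, [0.055, 0.1106, 0], [0, 0, 0]], [0, [0.055, 0.1106, 0], [0, 0, 0]], [0, [0.055, 0.1106, 0], [0, 0, 0]], [0, [0.055, 0.1106, 0], [0, 0, 0]]]'
python3 - <<'E'
from h import *; from station import r, eyes
c=eyes.capture("wrist");cv2.imwrite("pics/w1.png",c["pixels"][...,::-1]);np.savez("pics/w1.npz",**c)
q=r.sense();R=q["ee_rot"];print(loc(q["tcp_pos"]),(R.T@(W(-14,-162,160)-q["tcp_pos"])).round(4),c["world_from_camera"].round(3).tolist(), proj(c,W(-14,-162,147)))
E
```

```text
time_s: 2.2
tcp_pos: [0.4916, -0.1544, 0.3019]
ee_rot: [[0.961, -0.277, -0.001], [-0.277, -0.961, 0.0], [-0.001, -0.0, -1.0]]
wrist_force: [0.3, 0.2, -0.3]
gripper_width: 0.007
gripper_force: 0.0
[ -55.27768279 -159.21750314  302.1810813 ] [0.0414 0.0022 0.1421] [[-0.276, 0.927, 0.252, 0.56], [-0.961, -0.267, -0.071, -0.174], [0.001, -0.262, 0.965, 0.464], [0.0, 0.0, 0.0, 1.0]] (np.float64(317.6867915690945), np.float64(138.40670091798933))
```

View pics/w1.png

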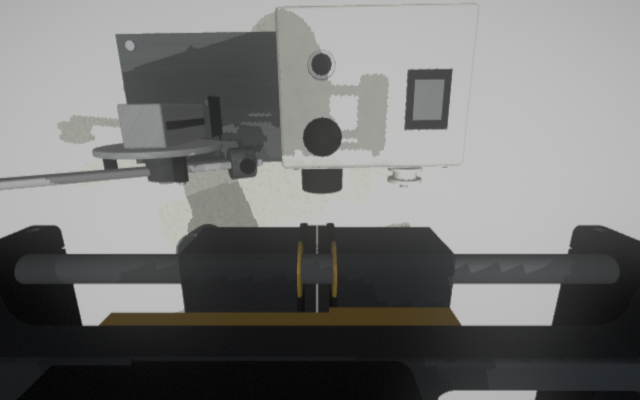

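The wrist view shows the stop button at (322,137), 4 px right of the prediction. That puts it about 3 mm further to -y', so I correct to (-14,-165).

```bash
python3 steer.py '[[0, [0.0414, 0.005, 0], [0, 0, 0]], [0, [0.0414, 0.005, 0.05], [0, 0, 0]], [0, [0.0414, 0.005, 0.1], [0, 0, 0]], [0, [0.0414, 0.005, 0.135], [0, 0, 0]], [0, [0.0414, 0.005, 0.142], [0, 0, 0]], [0, [0.0414, 0.005, 0.142], [0, 0, 0]]]'
python3 steer.py '[[0, [0, 0, 0.005], [0, 0, 0]], [0, [0, 0, 0.01], [0, 0, 0]], [0, [0, 0, 0.014], [0, 0, 0]], [0, [0, 0, 0.016], [0, 0, 0]], [0, [0, 0, 0.018], [0, 0, 0]], [0, [0, 0, 0.018], [0, 0, 0]]]'
```

```text
time_s: 2.85
tcp_pos: [0.5304, -0.1695, 0.1605]
ee_rot: [[0.962, -0.273, -0.001], [-0.273, -0.962, -0.0], [-0.001, 0.001, -1.0]]
wrist_force: [-0.8, -1.3, 1.0]
gripper_width: 0.004
gripper_force: 0.0
time_s: 3.45
tcp_pos: [0.5311, -0.1704, 0.1432]
ee_rot: [[0.961, -0.275, 0.002], [-0.275, -0.961, -0.0], [0.002, -0.0, -1.0]]
wrist_force: [0.4, 1.1, 3.4]
gripper_width: 0.004
gripper_force: 1.8
```

```bash
python3 steer.py '[[0, [0, 0, 0.001], [0, 0, 0]], [0, [0, 0, 0.002], [0, 0, 0]], [0, [0, 0, 0.003], [0, 0, 0]], [0, [0, 0, 0.003], [0, 0, 0]]]'; python3 steer.py '[[0, [0, 0, 0.001], [0, 0, 0]], [0, [0, 0, 0.001], [0, 0, 0]], [0, [0, 0, 0.001], [0, 0, 0]]]'
```

```text
time_s: 3.85
tcp_pos: [0.5311, -0.1704, 0.141]
ee_rot: [[0.962, -0.275, 0.002], [-0.275, -0.962, -0.001], [0.002, 0.0, -1.0]]
wrist_force: [-0.6, 2.7, 8.3]
gripper_width: 0.006
gripper_force: 4.6
time_s: 4.15
tcp_pos: [0.5311, -0.1705, 0.1409]
ee_rot: [[0.962, -0.274, 0.002], [-0.274, -0.962, -0.001], [0.002, 0.0, -1.0]]
wrist_force: [-2.9, 3.6, 13.4]
gripper_width: 0.007
gripper_force: 6.5
```

The button bottomed out: force rose from 8 to 13 N with no further travel. Next I retreat upward, then go to a safe place on the pulley side and tilt.

```bash
python3 steer.py '[[0, [0, 0, -0.03], [0, 0, 0]], [0, [0, 0, -0.08], [0, 0, 0]], [0, [0, 0, -0.13], [0, 0, 0]], [0, [0, 0, -0.18], [0, 0, 0]], [0, [0, 0, -0.21], [0, 0, 0]], [0, [0, 0, -0.21], [0, 0, 0]]]'
python3 - <<'E'
from h import *; from station import r, eyes
q=r.sense();R=q["ee_rot"];print(q["joints"].round(1),loc(q["tcp_pos"]),(R.T@(W(-110,125,345)-q["tcp_pos"])).round(4))
E
```

```text
time_s: 4.75
tcp_pos: [0.5318, -0.1712, 0.3533]
ee_rot: [[0.961, -0.275, 0.009], [-0.275, -0.961, -0.002], [0.009, -0.001, -1.0]]
wrist_force: [-0.5, 0.4, -0.5]
gripper_width: 0.006
gripper_force: 0.0
[ -1.2  11.7   4.3   0.1 -82.1  75.2] [ -11.9719589  -165.44710857  353.34850426] [-0.1021 -0.2891  0.0076]
```

The manual's scale: turns go in shares of 2 rad. Converting my numbers, 60 degrees / 114.5916 = 0.5236.

```bash
python3 steer.py '[[0, [-0.1, -0.29, 0], [0, 0, 0]], [0, [-0.1, -0.29, 0], [0, 0, 0]], [0, [-0.1, -0.29, 0], [0, 0, 0]], [0, [-0.1, -0.29, 0], [0, 0, 0]], [0, [-0.1, -0.29, 0], [0, 0, 0]], [0, [-0.1, -0.29, 0], [0, 0, 0]], [0, [-0.1, -0.29, 0], [0, 0, 0]]]'
python3 steer.py '[[0, [0, 0, 0], [0, 0.0698, 0]], [0, [0, 0, 0], [0, 0.1396, 0]], [0, [0, 0, 0], [0, 0.2094, 0]], [0, [0, 0, 0], [0, 0.2793, 0]], [0, [0, 0, 0], [0, 0.3491, 0]], [0, [0, 0, 0], [0, 0.4189, 0]], [0, [0, 0, 0], [0, 0.4887, 0]], [0, [0, 0, 0], [0, 0.5236, 0]]]'
python3 - <<'E'
from h import *; from station import r, eyes
q=r.sense();print(q["joints"].round(1),loc(q["tcp_pos"]))
E
```

```text
time_s: 5.45
tcp_pos: [0.5129, 0.1399, 0.346]
ee_rot: [[0.963, -0.27, -0.004], [-0.27, -0.963, -0.001], [-0.004, 0.002, -1.0]]
wrist_force: [0.2, -0.5, -0.4]
gripper_width: 0.009
gripper_force: 0.0
time_s: 6.25
tcp_pos: [0.5168, 0.1314, 0.3509]
ee_rot: [[0.535, -0.287, 0.795], [-0.154, -0.958, -0.242], [0.831, 0.007, -0.557]]
wrist_force: [1.0, -1.0, 1.1]
gripper_width: 0.008
gripper_force: 0.0
[ 38.1  -6.3 -53.5  87.5 -43.  -34.6] [-105.75342827  122.54144666  350.91895957]
```

Converted, 25 degrees / 114.5916 = 0.2182.

```bash
python3 steer.py '[[0, [0, 0, 0], [0, 0.0611, 0]], [0, [0, 0, 0], [0, 0.1222, 0]], [0, [0, 0, 0], [0, 0.1833, 0]], [0, [0, 0, 0], [0, 0.2182, 0]], [0, [0, 0, 0], [0, 0.2182, 0]], [0, [0, 0, 0], [0, 0.2182, 0]]]'
cat >g.py <<'E'
from h import *; from station import r, eyes; import sys
q=r.sense();R=q["ee_rot"];print(q["time_s"],q["joints"].round(1),loc(q["tcp_pos"]).round(1),q["wrist_force"].round(1))
print("tool z in pf",[round(float(R[:,2]@v),3) for v in(X,Y)],R[2].round(3))
for i in range(1,len(sys.argv),3):
    print((R.T@(W(*map(float,sys.argv[i:i+3]))-q["tcp_pos"])).round(4))
E
python3 g.py -130 115 150
```

```text
time_s: 6.85
tcp_pos: [0.5098, 0.1546, 0.3662]
ee_rot: [[0.172, -0.322, 0.931], [-0.045, -0.947, -0.319], [0.984, 0.013, -0.177]]
wrist_force: [0.4, 0.2, 0.2]
gripper_width: 0.005
gripper_force: 0.0
6.85 [ 35.7   0.6 -61.3 117.6 -64.9 -64.1] [-118.6  143.2  366.2] [0.4 0.2 0.2]
tool z in pf [0.982, -0.064] [ 0.984  0.013 -0.177]
[-0.2149  0.026   0.0289]
```

Near-horizontal pointing +x' sits at the joint limits. A better choice is to come in from the +y' end, with the tool tilted about 45° down toward -y', and push the pulley end from below/outside. I'll return to tool-down first.

Converted, -64 degrees / 114.5916 = -0.5585.

```bash
python3 steer.py '[[0, [0, 0, 0], [0, -0.0698, 0]], [0, [0, 0, 0], [0, -0.1396, 0]], [0, [0, 0, 0], [0, -0.2094, 0]], [0, [0, 0, 0], [0, -0.2793, 0]], [0, [0, 0, 0], [0, -0.3491, 0]], [0, [0, 0, 0], [0, -0.4189, 0]], [0, [0, 0, 0], [0, -0.4887, 0]], [0, [0, 0, 0], [0, -0.5585, 0]]]'
python3 steer.py '[[0, [0, 0, 0], [0, -0.0698, 0]], [0, [0, 0, 0], [0, -0.1396, 0]], [0, [0, 0, 0], [0, -0.1745, 0]], [0, [0, 0, 0], [0, -0.1745, 0]]]'; python3 g.py -66 250 330
```

```text
time_s: 7.65
tcp_pos: [0.5084, 0.1553, 0.3685]
ee_rot: [[0.893, -0.319, 0.317], [-0.298, -0.948, -0.114], [0.337, 0.007, -0.942]]
wrist_force: [0.9, -1.3, 0.7]
gripper_width: 0.007
gripper_force: 0.0
time_s: 8.05
tcp_pos: [0.5114, 0.1538, 0.3671]
ee_rot: [[0.945, -0.326, -0.004], [-0.326, -0.945, -0.009], [-0.001, 0.01, -1.0]]
wrist_force: [-1.3, -0.4, -0.3]
gripper_width: 0.007
gripper_force: 0.0
8.05 [ 34.3   9.4   3.2   0.3 -84.3  36.6] [-116.9  142.8  367.1] [-1.3 -0.4 -0.3]
tool z in pf [-0.002, -0.01] [-0.001  0.01  -1.   ]
[ 0.0436 -0.1107  0.036 ]
```

Converted, -64 degrees / 114.5916 = -0.5585.

```bash
python3 steer.py '[[0, [0.0436, -0.11, 0.036], [0, 0, -0.0698]], [0, [0.0436, -0.11, 0.036], [0, 0, -0.1396]], [0, [0.0436, -0.11, 0.036], [0, 0, -0.2094]], [0, [0.0436, -0.11, 0.036], [0, 0, -0.2793]], [0, [0.0436, -0.11, 0.036], [0, 0, -0.3491]], [0, [0.0436, -0.11, 0.036], [0, 0, -0.4189]], [0, [0.0436, -0.11, 0.036], [0, 0, -0.4887]], [0, [0.0436, -0.11, 0.036], [0, 0, -0.5585]]]'
python3 steer.py '[[0, [0, 0, 0], [0, 0, -0.0698]], [0, [0, 0, 0], [0, 0, -0.1396]], [0, [0, 0, 0], [0, 0, -0.2094]], [0, [0, 0, 0], [0, 0, -0.2601]], [0, [0, 0, 0], [0, 0, -0.2601]]]'
python3 steer.py '[[0, [0, 0, 0], [0, -0.0698, 0]], [0, [0, 0, 0], [0, -0.1396, 0]], [0, [0, 0, 0], [0, -0.2094, 0]], [0, [0, 0, 0], [0, -0.2793, 0]], [0, [0, 0, 0], [0, -0.3491, 0]], [0, [0, 0, 0], [0, -0.3927, 0]], [0, [0, 0, 0], [0, -0.3927, 0]]]'; python3 g.py
```

```text
time_s: 8.85
tcp_pos: [0.5855, 0.2439, 0.3306]
ee_rot: [[0.701, 0.714, -0.002], [0.713, -0.701, -0.011], [-0.009, 0.006, -1.0]]
wrist_force: [0.1, 0.3, 0.5]
gripper_width: 0.005
gripper_force: 0.0
time_s: 9.35
tcp_pos: [0.5856, 0.2439, 0.3307]
ee_rot: [[0.259, 0.966, -0.003], [0.966, -0.259, -0.011], [-0.011, 0.0, -1.0]]
wrist_force: [-1.4, 0.7, 0.9]
gripper_width: 0.005
gripper_force: 0.0
time_s: 10.05
tcp_pos: [0.586, 0.2456, 0.3262]
ee_rot: [[0.177, 0.966, -0.188], [0.671, -0.258, -0.695], [-0.72, -0.003, -0.694]]
wrist_force: [-0.1, -0.5, -0.8]
gripper_width: 0.006
gripper_force: 0.0
10.05 [  46.3   38.9   22.5   22.2 -114.2  120.5] [-69.  251.  326.2] [-0.1 -0.5 -0.8]
tool z in pf [0.0, -0.72] [-0.72  -0.003 -0.694]
```

```bash
cat >p.py <<'E'
from h import *; from station import r, eyes
q=r.sense();R=q["ee_rot"];p0=q["tcp_pos"];n2=[-R[:,0]@Y,-R[2,0]];z2=[R[:,2]@Y,R[2,2]]
def tip(th,gap): return np.array([190*np.cos(.45+th),135+190*np.sin(.45+th)])-(35.5+gap)*np.array(n2)+12*np.array(z2)
f=lambda y,z:(R.T@(W(-66,y,z)-p0)).round(4)
print("pre",f(240,200),f(*tip(0,30)))
b=None
for th in np.arange(0,1.46,.05):
    v=(R.T@(W(-66,*tip(th,0))-p0)); print(round(th,2),v.round(4),tip(th,0).round())
E
python3 p.py
```

```text
pre [0.0832 0.0034 0.0955] [0.0881 0.0034 0.1449]
0.0 [0.0581 0.0032 0.1449] [187. 184.]
0.05 [0.049  0.0032 0.1421] [183. 192.]
0.1 [0.0398 0.0031 0.1398] [178. 200.]
0.15 [0.0305 0.0031 0.138 ] [173. 208.]
0.2 [0.0211 0.003  0.1367] [167. 216.]
0.25 [0.0116 0.003  0.1358] [161. 224.]
0.3 [0.0021 0.0029 0.1354] [155. 231.]
0.35 [-0.0074  0.0029  0.1355] [148. 237.]
0.4 [-0.0168  0.0028  0.136 ] [141. 244.]
0.45 [-0.0263  0.0028  0.137 ] [134. 250.]
0.5 [-0.0357  0.0027  0.1385] [127. 256.]
0.55 [-0.045   0.0027  0.1405] [119. 261.]
0.6 [-0.0541  0.0026  0.1429] [111. 266.]
0.65 [-0.0632  0.0026  0.1458] [102. 270.]
0.7 [-0.0721  0.0025  0.1491] [ 94. 275.]
0.75 [-0.0808  0.0025  0.1529] [ 85. 278.]
0.8 [-0.0893  0.0024  0.1571] [ 76. 281.]
0.85 [-0.0976  0.0024  0.1617] [ 67. 284.]
0.9 [-0.1057  0.0023  0.1667] [ 58. 287.]
0.95 [-0.1135  0.0023  0.1721] [ 48. 288.]
1.0 [-0.121   0.0022  0.1779] [ 39. 290.]
1.05 [-0.1282  0.0022  0.1841] [ 29. 291.]
1.1 [-0.1351  0.0022  0.1906] [ 20. 291.]
1.15 [-0.1417  0.0021  0.1975] [ 10. 291.]
1.2 [-0.1479  0.0021  0.2047] [  1. 291.]
1.25 [-0.1538  0.0021  0.2122] [ -8. 290.]
1.3 [-0.1592  0.002   0.2199] [-18. 288.]
1.35 [-0.1643  0.002   0.228 ] [-27. 286.]
1.4 [-0.169   0.002   0.2362] [-36. 284.]
1.45 [-0.1732  0.0019  0.2447] [-45. 281.]
```

```bash
python3 steer.py '[[0, [0.083, 0.0034, 0.0955], [0, 0, 0]], [0, [0.083, 0.0034, 0.0955], [0, 0, 0]], [0, [0.083, 0.0034, 0.0955], [0, 0, 0]], [0, [0.088, 0.0034, 0.145], [0, 0, 0]], [0, [0.088, 0.0034, 0.145], [0, 0, 0]], [0, [0.088, 0.0034, 0.145], [0, 0, 0]]]'
python3 - <<'E'
from h import *; from station import r, eyes
c=eyes.capture("scene");cv2.imwrite("pics/s2.png",cv2.resize(c["pixels"][100:260,200:440],None,fx=3.3,fy=3.3,interpolation=2)[...,::-1])
q=r.sense();print(loc(q["tcp_pos"]),q["wrist_force"],q["joints"].round(1))
E
```

```text
time_s: 10.65
tcp_pos: [0.5785, 0.2014, 0.1671]
ee_rot: [[0.183, 0.965, -0.186], [0.675, -0.261, -0.69], [-0.714, 0.001, -0.7]]
wrist_force: [0.2, 1.0, 0.6]
gripper_width: 0.004
gripper_force: 0.0
[-63.96197596 207.92494431 168.25224259] [0.04689158 0.12044495 0.97848522] [ 44.4  40.9   4.4  21.4 -94.3 114.1]
```

View pics/s2.png

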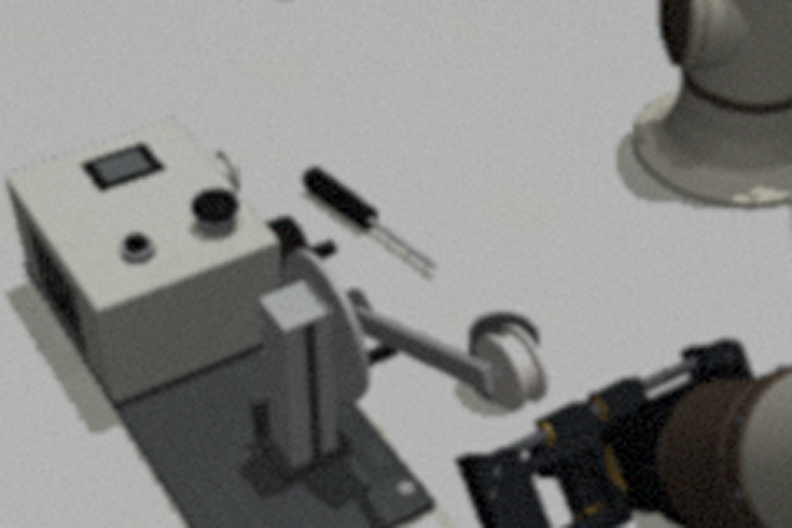

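The scene crop shows the arm on its lower stop, with the pulley around (510,365). The shut fingers are below and outside it, not touching. Now the slow push.

```bash
python3 steer.py '[[0, [-0.01, 0, 0], [0, 0, 0]], [0, [-0.02, 0, 0], [0, 0, 0]], [0, [-0.03, 0, 0], [0, 0, 0]], [0, [-0.039, 0, -0.003], [0, 0, 0]], [0, [-0.048, 0, -0.005], [0, 0, 0]], [0, [-0.0575, 0, -0.007], [0, 0, 0]], [0, [-0.067, 0, -0.008], [0, 0, 0]], [0, [-0.0765, 0, -0.009], [0, 0, 0]]]'
python3 - <<'E'
from h import *; from station import r, eyes
c=eyes.capture("scene");cv2.imwrite("pics/s3.png",cv2.resize(c["pixels"][100:260,200:440],None,fx=3.3,fy=3.3,interpolation=2)[...,::-1])
q=r.sense();print(loc(q["tcp_pos"]),q["wrist_force"])
E
```

```text
time_s: 11.5
tcp_pos: [0.5665, 0.157, 0.2279]
ee_rot: [[0.181, 0.966, -0.186], [0.675, -0.259, -0.69], [-0.715, -0.001, -0.699]]
wrist_force: [0.5, 0.1, 0.4]
gripper_width: 0.004
gripper_force: 0.4
[-64.40033912 159.59708896 229.36665236] [-0.08586649 -0.55603675  1.78637575]
```

View pics/s3.png

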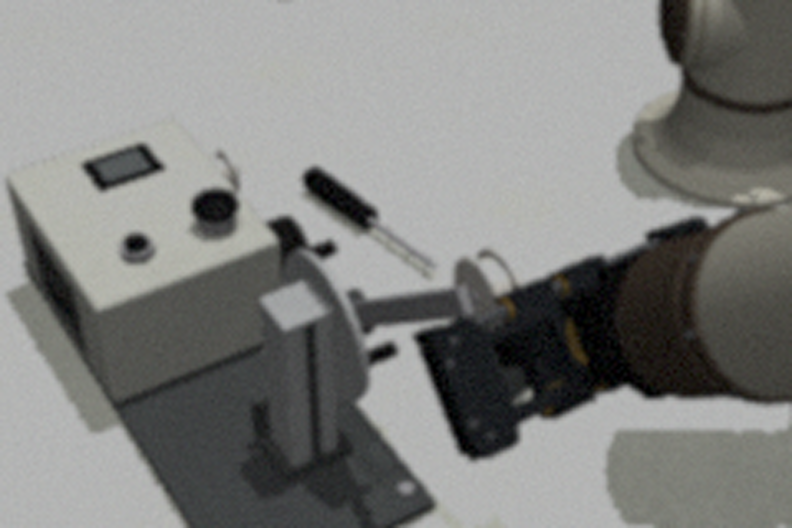

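The crop shows the arm lifted off its stop, about level in the view, with the fingers under the pulley. The camera can see it clearly. Continuing the push.

```bash
python3 steer.py '[[0, [-0.0095, 0, 0], [0, 0, 0]], [0, [-0.019, 0, 0], [0, 0, 0]], [0, [-0.0285, 0, 0], [0, 0, 0]], [0, [-0.038, 0, 0.001], [0, 0, 0]], [0, [-0.047, 0, 0.003], [0, 0, 0]], [0, [-0.0565, 0, 0.005], [0, 0, 0]], [0, [-0.066, 0, 0.007], [0, 0, 0]], [0, [-0.075, 0, 0.01], [0, 0, 0]]]'
python3 g.py
python3 steer.py '[[0, [-0.009, 0, 0.003], [0, 0, 0]], [0, [-0.0175, 0, 0.007], [0, 0, 0]], [0, [-0.026, 0, 0.011], [0, 0, 0]], [0, [-0.0345, 0, 0.016], [0, 0, 0]], [0, [-0.0425, 0, 0.021], [0, 0, 0]], [0, [-0.0505, 0, 0.026], [0, 0, 0]], [0, [-0.055, 0, 0.029], [0, 0, 0]]]'
python3 g.py; python3 - <<'E'
from h import *; from station import r, eyes
c=eyes.capture("scene");cv2.imwrite("pics/s4.png",cv2.resize(c["pixels"][60:240,200:440],None,fx=3.3,fy=3.3,interpolation=2)[...,::-1])
E
```

```text
time_s: 12.35
tcp_pos: [0.5509, 0.0991, 0.2744]
ee_rot: [[0.181, 0.966, -0.186], [0.675, -0.26, -0.69], [-0.715, -0.001, -0.699]]
wrist_force: [-0.5, 0.3, -0.6]
gripper_width: -0.001
gripper_force: 0.3
12.35 [ 39.3  29.   -2.9  24.8 -97.1 119.9] [-64.4 100.4 274.4] [-0.5  0.3 -0.6]
tool z in pf [0.001, -0.715] [-0.715 -0.001 -0.699]
time_s: 13.05
tcp_pos: [0.5355, 0.0417, 0.2933]
ee_rot: [[0.181, 0.966, -0.186], [0.675, -0.26, -0.69], [-0.715, -0.001, -0.699]]
wrist_force: [0.5, 0.6, 0.4]
gripper_width: 0.002
gripper_force: 0.1
13.05 [ 35.9  24.5  -8.2  26.8 -95.2 122.2] [-64.2  40.9 293.3] [0.5 0.6 0.4]
tool z in pf [0.001, -0.715] [-0.715 -0.001 -0.699]
```

View pics/s4.png

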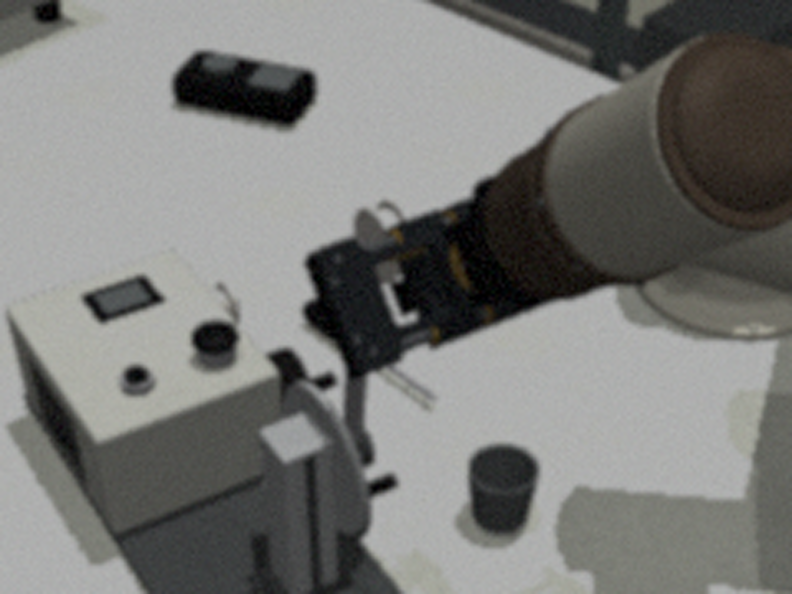

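The crop shows the arm nearly upright, with the pulley at (372,228) and the fingers behind it. I continue more slowly over the balance point.

```bash
python3 steer.py '[[0, [-0.003, 0, 0.0025], [0, 0, 0]], [0, [-0.0073, 0, 0.006], [0, 0, 0]], [0, [-0.0115, 0, 0.01], [0, 0, 0]], [0, [-0.017, 0, 0.015], [0, 0, 0]], [0, [-0.021, 0, 0.019], [0, 0, 0]], [0, [-0.025, 0, 0.0235], [0, 0, 0]], [0, [-0.0287, 0, 0.028], [0, 0, 0]], [0, [-0.0323, 0, 0.0325], [0, 0, 0]]]'
python3 steer.py '[[0, [-0.0035, 0, 0.004], [0, 0, 0]], [0, [-0.0068, 0, 0.0087], [0, 0, 0]], [0, [-0.01, 0, 0.0135], [0, 0, 0]], [0, [-0.013, 0, 0.0183], [0, 0, 0]], [0, [-0.013, 0, 0.0183], [0, 0, 0]], [0, [-0.013, 0, 0.0183], [0, 0, 0]]]'
python3 g.py; python3 - <<'E'
from h import *; from station import r, eyes
c=eyes.capture("scene");cv2.imwrite("pics/s5.png",cv2.resize(c["pixels"][60:240,200:440],None,fx=3.3,fy=3.3,interpolation=2)[...,::-1])
E
```

```text
time_s: 13.9
tcp_pos: [0.5237, -0.0021, 0.2933]
ee_rot: [[0.181, 0.966, -0.186], [0.675, -0.26, -0.69], [-0.715, -0.001, -0.699]]
wrist_force: [-0.2, -0.4, 0.3]
gripper_width: 0.003
gripper_force: 0.0
time_s: 14.5
tcp_pos: [0.5182, -0.0231, 0.2899]
ee_rot: [[0.181, 0.966, -0.186], [0.675, -0.26, -0.69], [-0.715, -0.001, -0.699]]
wrist_force: [-0.5, 0.2, 0.6]
gripper_width: 0.004
gripper_force: 0.0
14.5 [ 31.4  20.9 -15.1  29.5 -90.5 123.9] [-64.  -26.2 289.9] [-0.5  0.2  0.6]
tool z in pf [0.001, -0.715] [-0.715 -0.001 -0.699]
```

View pics/s5.png

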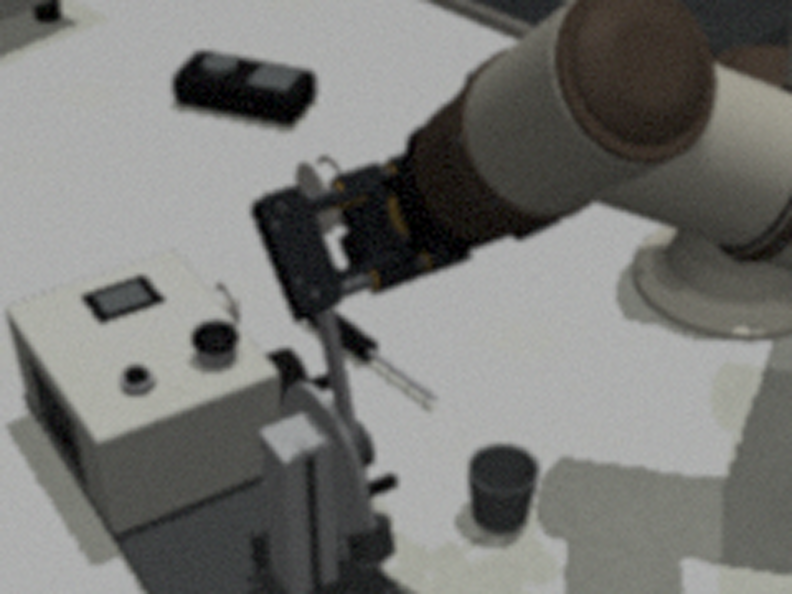

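The crop shows the arm past upright, with the pulley around (318,182), i.e. full-image (296,115). I check that against the angle model, wait, and look again.

```bash
python3 steer.py '[[0, [0, 0, 0], [0, 0, 0]], [0, [0, 0, 0], [0, 0, 0]], [0, [0, 0, 0], [0, 0, 0]], [0, [0, 0, 0], [0, 0, 0]], [0, [0, 0, 0], [0, 0, 0]]]' | head -1
python3 - <<'E'
from h import *; from station import r, eyes
c=eyes.capture("scene");im=cv2.resize(c["pixels"][60:240,200:440],None,fx=3.3,fy=3.3,interpolation=2)[...,::-1]
o=cv2.imread("pics/s5.png");print("change",cv2.absdiff(cv2.blur(im,(9,9)),cv2.blur(o,(9,9)))[60:330,200:400].mean())
for th in(1.1,1.2,1.3,1.4,1.5):
    print(th,np.round(proj(c,W(-64,190*np.cos(.45+th),135+190*np.sin(.45+th))),1))
cv2.imwrite("pics/s6.png",cv2.resize(c["pixels"][95:205,250:350],None,fx=5,fy=5,interpolation=2)[...,::-1])
E
```

```text
time_s: 15.05
change 2.2867283950617283
1.1 [313.7 128.7]
1.2 [309.2 124.6]
1.3 [304.8 121.4]
1.4 [300.7 119.1]
1.5 [296.8 117.7]
```

View pics/s6.png

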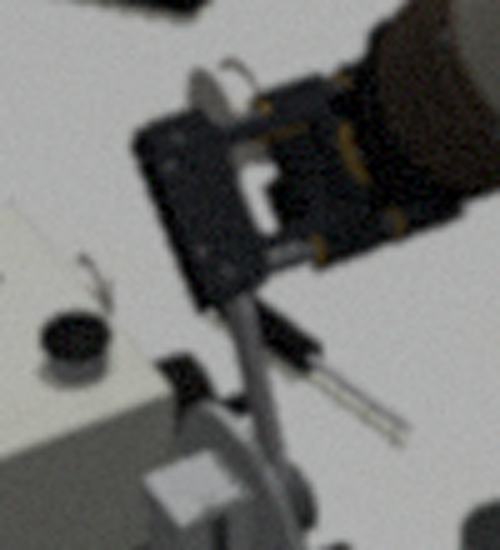

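The pulley is at about (295,117), which matches the parked prediction of (297,118). Backing off slowly toward +y', then checking.

```bash
python3 steer.py '[[0, [0.004, 0, -0.004], [0, 0, 0]], [0, [0.01, 0, -0.01], [0, 0, 0]], [0, [0.02, 0, -0.02], [0, 0, 0]], [0, [0.04, 0, -0.04], [0, 0, 0]], [0, [0.07, 0, -0.07], [0, 0, 0]], [0, [0.1, 0, -0.1], [0, 0, 0]], [0, [0.13, 0, -0.13], [0, 0, 0]], [0, [0.15, 0, -0.15], [0, 0, 0]]]'
python3 steer.py '[[0, [0, 0, -0.05], [0, 0, 0]], [0, [0, 0, -0.1], [0, 0, 0]], [0, [0, 0, -0.1], [0, 0, 0]], [0, [0, 0, -0.1], [0, 0, 0]], [0, [0, 0, -0.1], [0, 0, 0]], [0, [0, 0, -0.1], [0, 0, 0]]]'
python3 - <<'E'
from h import *; from station import r, eyes
c=eyes.capture("scene");cv2.imwrite("pics/s7.png",cv2.resize(c["pixels"][60:240,200:440],None,fx=3.3,fy=3.3,interpolation=2)[...,::-1])
E
```

```text
time_s: 15.9
tcp_pos: [0.5738, 0.1857, 0.2866]
ee_rot: [[0.179, 0.966, -0.184], [0.676, -0.257, -0.691], [-0.715, -0.001, -0.699]]
wrist_force: [0.6, 1.1, 0.5]
gripper_width: 0.008
gripper_force: 0.0
time_s: 16.5
tcp_pos: [0.5914, 0.2502, 0.3565]
ee_rot: [[0.18, 0.966, -0.188], [0.674, -0.26, -0.691], [-0.717, -0.002, -0.698]]
wrist_force: [0.4, -0.2, -0.6]
gripper_width: 0.003
gripper_force: 0.0
```

View pics/s7.png

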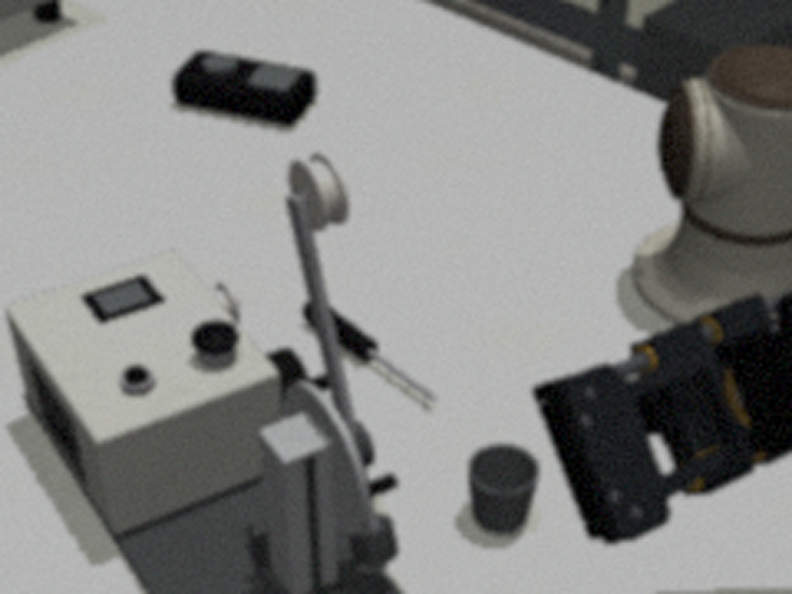

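The crop shows the arm parked by itself, with the pulley at (320,190), i.e. full-image (297,117.6), matching 1.50 rad. The robot is clear and the pot and screwdriver have not moved.

```bash
python3 -c "
from station import r, eyes
print(r.finish_job())"
```

```text
the job is handed in; nothing more can be done
None
```

The stop button was pressed fully in first, then the dancer arm was pushed gently over its balance point and now rests by itself on its upper stop; the robot is clear, and the job was handed in at about 16.5 s.

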